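# Seat the mincer's hole plate

## Robot

A 6-joint arm with a two-finger parallel gripper is mounted at the origin on the work surface. World frame = base frame: x ahead of the robot, y to its left, z up, the work surface at z = 0. Lengths are in m, angles in rad, forces in N, time in s.
With the tool pointing down it reaches from about 0.25 to 0.725 m from the base axis. Payload 4 kg.
Tool frame: the origin (TCP) lies at the centre of the arm's flange, where the gripper is bolted on; the fingertips stand 173 mm ahead of it and the grasp point (between the pads) lies 155 mm ahead of it; x points along the fingers, z is the direction in which the jaws open and shut, and the axes are right-handed (so a half turn about x gives the same grasp; the last joint's range is limited). The gripper opens to 85 mm and grips with 20 to 120 N. Pads are 22 mm wide; open, the fingers measure 114 mm over their backs; the gripper's body (76 mm by 85 mm) begins 54 mm behind the grasp point. The pads swing forward as they close: fully open they stand 13 mm farther back than shut.
Start: joints at [1.246, 0.241, 0.005, 1.335, 0, 1.571], TCP at [0.16, 0.474, 0.405] pointing down, gripper open.
Joint ranges: [-2.72, 2.72], [-1.05, 1.87], [-1.09, 1.28], [-1.99, 2.15], [-1.42, 1.44], [-3.14, 3.14]. Speed limits (rad/s): [2.79, 2.79, 3.14, 3.14, 3.14, 3.14].

## Interface

Orientations are given as a unit quaternion [x, y, z, w].
In Python, from workcell import bot gives the robot as it stands.
- The arm moves only by the tool arm_command, never from a script. Its argument "moves" is one flat list of numbers, 7 for each row, row after row: the shift along the tool's x, y, z in m, then the turn, a rotation vector about the tool's x, y, z in rad, then the closure, from -1 (fully open) to 1 (shut). A call has 1 to 20 rows; each row shifts and turns the pose as measured when the row begins, along the tool's axes as they then stand; what a row does not reach is not made up. A row lasts 1/12 s, in which the tool goes at most 41.7 mm and 7.16 degrees, less where a joint would pass 70% of its speed; a pose out of reach is approached as far as the arm can. A call with a gripper value outside its range is refused whole. The fingers move at their own pace and stop on an object; the grip force is fixed at half the most. Time passes only in rows, so rows that do not move let the fingers close. It gives the time, the measured TCP pose, the force and the opening at its end, in the units of the state.
- bot.get_obs(): the state, without advancing time (a new reading comes with each control period).
- bot.camera(name): name is "scene" or "side" or "wrist"; returns the picture (384x512x3 uint8, red, green, blue); there is no depth.
- bot.get_calibration(name): a dict with "mtx" (3x3 intrinsics, pixels), "world_from_camera" (4x4, takes a point from camera to world coordinates); the wrist camera has in their place "mount" (4x4, takes a point from camera to tool coordinates, whose origin is the TCP and whose axes are the tool frame's). Camera axes: x right, y up, looking along -z (the intrinsics and any distortion apply to the point x, -y, -z); pixel columns grow to the right and rows downward; lengths in m; the calibration is good to about 2 mm. A picture is of the moment at which its call begins: read the wrist's pose just before it. get_calibration takes no time and is no camera call.
- bot.job_done(): hands the job in, once; it reports no verdict.
The state is a dict: "clock": time; "joint_pos": joint angles; "joint_vel": joint speeds; "tau": joint torques, N m; "eef_pos": TCP position; "tool_rot": TCP orientation; "ft_force": force on the tool from outside, world axes, zero at the start; "ft_torque": the same for the moment, N m; "grip_width": finger opening in m.
Only numpy, scipy, OpenCV 4.12 (cv2) and the standard library are available. Lean on these libraries where they do the work, as an engineer would, in place of code of your own. Each camera call takes 0.05 s, during which the arm holds its last target.

## Task

The steel hole plate lies loose and proud on the upright mincer head. Push it round by its finger studs until the notch in its rim stands over the locating pin, then press it down until it is fully home, flush with the rim of the head. Never lift the plate off the head, and leave everything else on the bench where it is.

Things in the scene. Friction and masses are not known exactly. Their poses are not given: they have to be found in the camera images.
- head: The mincer head, a dark steel barrel 156 mm across, fixed on the bench, mouth up: origin on its axis at the bench, z up, x towards its pin. Its shoulder, 80 mm high, is the plate's seat; round that a rim (radius 66 to 78 mm) rises to 90 mm, cut away over 20 mm at the pin. On the axis a stud of 16 mm diameter reaches 100 mm. A feed neck up to 79 mm high points to -x, to 130 mm from the axis.
- pin (a point): The locating pin: a round steel bar of 10 mm diameter that lies radially, its axis 85 mm above the bench, from radius 50 to 82 mm, carried by an ear 26 mm wide outside the rim (radius 78 to 96 mm, top 92 mm high). This point is on top of the pin, 55 mm from the head's axis, 90 mm high.
- rim_centre (a point): Point on the head's axis at the height of the rim, 90 mm above the bench.
- plate: The hole plate (many small holes, plain rim): loose, round, steel, 124 mm diameter, 10 mm thick, about 0.55 kg, an 18 mm centre hole round the head's centre stud; origin at the centre of its underside, z up, x towards its notch. At the start it lies level on the seal, underside 92 mm above the bench, 2 mm clear of the pin, turned 40 to 180 degrees either way from it. Home, its underside is 80 and its top 90 mm above the bench.
- notch (a point): Middle of the notch, at the plate's top face, 55 mm from the plate's axis. The notch is 17 mm wide and cut 14 mm deep in from the plate's rim, so the 10 mm pin has 3.5 mm to either side.
- stud_a (a point): Centre of the top of one finger stud, at the plate's y = +42 mm, 30 mm above the plate's underside. Both studs are round, 16 mm diameter, and stand 20 mm above the plate's top. A few newtons sideways on one turn the plate round the centre stud; it stays where it is left.
- stud_b (a point): Centre of the top of the finger stud at the plate's y = -42 mm, 30 mm above the plate's underside.
- seal (a joint): The black rubber seal ring under the plate (radius 36 to 46 mm): 0 at the start, holding the plate 12 mm proud; grows to 0.012 as the plate is pressed home. Pressing takes about 6 to 9 N on the plate and the seal stays where it is pushed, it does not spring back. The plate goes down only if its notch straddles the pin.
- spare_plate: Bystander: a smaller hole plate without notch or studs, 100 mm diameter, 10 mm thick, flat on the bench near the head; origin under its centre.
- spice_jar: Bystander: amber glass jar, 58 mm diameter, 90 mm tall, near the head; origin under its centre.
- cross_blade: Bystander: four-armed mincer blade, 84 mm across, 14 mm high, flat on the bench near the head; origin under its centre.
- stomper: Bystander: white plastic stomper standing upright, 54 mm diameter, 120 mm tall, near the head; origin under its centre.
- ring_nut: Bystander: dark steel ring, 172 mm outer diameter, 26 mm high, lying at the left; origin under its centre.
- bowl: Bystander: steel bowl, 120 mm across, 55 mm high, at the right; origin under its centre.
- brush: Bystander: brush with a wooden handle, lying along the right side of the bench, clear of the head; origin under its middle.
- boning_knife: Bystander: knife with a dark red handle, 290 mm long, lying on the brown board at the left; origin under it.

How it is judged:
By the outcome, as a careful person would: the job done as asked, in the order asked, and still so for the second after the job is handed in, with the robot touching nothing.
It also fails if it takes over 64 s, if anything falls off the work surface, if the arm or the gripper's body presses on something with over 40 N, if the wrist force passes 120 N, or if a joint passes its speed limit or range.

## Working session

There is one attempt and no reset: what is moved stays moved. The work goes in short steps, Python scripts to look and compute and a tool call to move; the robot and the scene stay as the last step left them, time stands still between calls to the robot, and variables do not carry over. Pictures are saved under pics/ and viewed, and the job is handed in when it is done.

Besides the shell and the picture viewer there is one more tool, called after "Emit:" in YAML: its name, and indented under it one key for each argument. arm_command: Moves the arm, as the interface text tells. Its arguments: {"type":"object","properties":{"moves":{"type":"array"}},"required":["moves"]}

```bash
ls; mkdir -p pics; python3 - <<'E'
from workcell import bot
import cv2,numpy as np
o=bot.get_obs();print(o)
for n in ["scene","side","wrist"]:
    im=bot.camera(n);cv2.imwrite(f"pics/{n}0.png",im[:,:,::-1])
    print(n,bot.get_calibration(n))
E
```

```text
pics
{'clock': 0.0, 'joint_pos': array([1.24600846e+00, 2.41454554e-01, 3.75106496e-03, 1.33519286e+00,
       1.67759799e-05, 1.57076325e+00]), 'joint_vel': array([-0.00195619, -0.00062575,  0.00037863, -0.0021559 , -0.00134514,
        0.0006776 ]), 'tau': array([ 1.21988691e-03, -3.72314465e+01,  2.52409458e+01,  1.69523852e-02,
        1.21424459e-04, -7.93638691e-06]), 'eef_pos': array([0.15947117, 0.47362042, 0.40380205]), 'tool_rot': array([-0.41301863,  0.57486139,  0.41216185,  0.5736485 ]), 'ft_force': array([ 0.48585217,  1.18499557, -0.05606342]), 'ft_torque': array([-0.02475643,  0.02060162,  0.0271164 ]), 'grip_width': 0.08518898230682073}
scene {'mtx': array([[362.55234691,   0.        , 256.33567503],
       [  0.        , 362.55234691, 192.58262778],
       [  0.        ,   0.        ,   1.        ]]), 'world_from_camera': array([[ 0.28192317, -0.54647777,  0.78859456,  1.35855017],
       [ 0.95942263,  0.1650727 , -0.22860278, -0.23511047],
       [-0.00524909,  0.82104388,  0.57084095,  0.67615524],
       [ 0.        ,  0.        ,  0.        ,  1.        ]])}
si
[... 252 characters left out ...]
   [-0.10929834, -0.75745794,  0.64367022,  0.72122078],
       [-0.01266381,  0.64855824,  0.76105968,  0.96758527],
       [ 0.        ,  0.        ,  0.        ,  1.        ]])}
wrist {'mtx': array([[278.24512581,   0.        , 254.50006256],
       [  0.        , 278.24512581, 194.50166726],
       [  0.        ,   0.        ,   1.        ]]), 'mount': array([[ 1.66887789e-04,  2.92435636e-01, -9.56285193e-01,
         3.04976723e-02],
       [ 5.25292310e-04,  9.56285049e-01,  2.92435684e-01,
         7.36664713e-02],
       [ 9.99999848e-01, -5.51133203e-04,  5.97810606e-06,
        -1.02485389e-03],
       [ 0.00000000e+00,  0.00000000e+00,  0.00000000e+00,
         1.00000000e+00]])}
```

View pics/scene0.png

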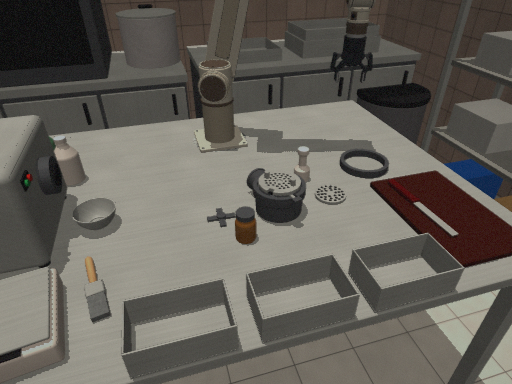

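View pics/side0.png

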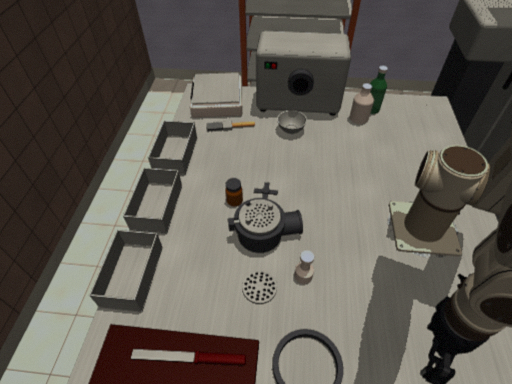

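View pics/wrist0.png

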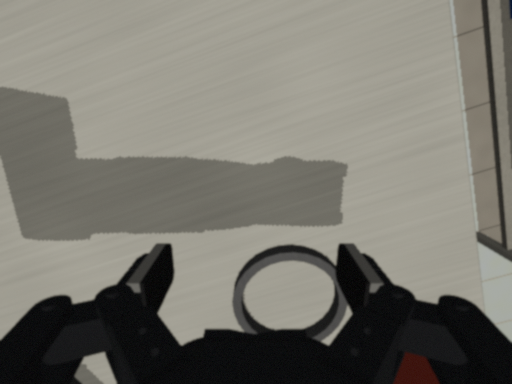

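```bash
python3 - <<'E'
import cv2
a=cv2.imread("pics/scene0.png")[155:245,195:355]; b=cv2.imread("pics/side0.png")[170:260,190:350]
cv2.imwrite("pics/c0.png",cv2.resize(a,None,fx=5,fy=5,interpolation=cv2.INTER_CUBIC))
cv2.imwrite("pics/c1.png",cv2.resize(b,None,fx=5,fy=5,interpolation=cv2.INTER_CUBIC))
E
```

```text
(no output)
```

View pics/c0.png

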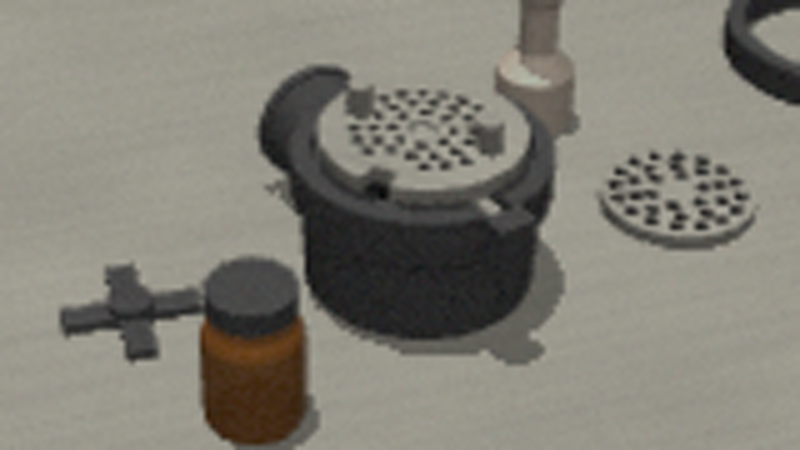

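View pics/c1.png

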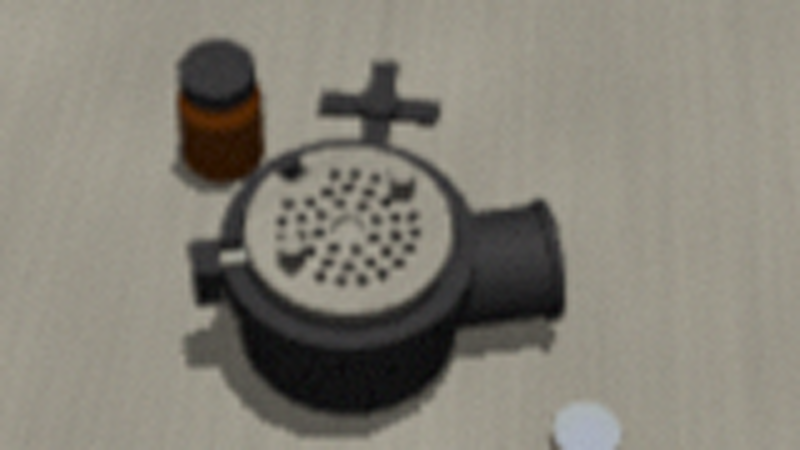

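```bash
cat > h.py <<'E'
import numpy as np
from workcell import bot
from scipy.spatial.transform import Rotation as R
def cam(n,obs=None):
    c=bot.get_calibration(n)
    if n=="wrist":
        T=np.eye(4);T[:3,:3]=R.from_quat(obs["tool_rot"]).as_matrix();T[:3,3]=obs["eef_pos"]
        return c["mtx"],T@c["mount"]
    return c["mtx"],c["world_from_camera"]
def ray(C,u,v,z):
    K,T=C
    d=T[:3,:3]@np.array([(u-K[0,2])/K[0,0],-(v-K[1,2])/K[1,1],-1])
    return T[:3,3]+d*(z-T[2,3])/d[2]
def proj(C,p):
    K,T=C
    q=T[:3,:3].T@(np.asarray(p)-T[:3,3]); return K[0,0]*q[0]/-q[2]+K[0,2],-K[1,1]*q[1]/-q[2]+K[1,2]
E
python3 - <<'E'
from h import *
for n,P in dict(scene=[(267,173,.122),(292.8,180.6,.122),(270.6,191.6,.102),(293,196,.09),(279.8,180.6,.102)],side=[(270.4,206.4,.122),(248.4,221.6,.122),(248.2,204,.102),(236.4,221.4,.09),(259.6,215,.102)]).items():
    for p in P: print(n,ray(cam(n),*p).round(4))
E
```

```text
scene [0.5064 0.0445 0.122 ]
scene [0.5661 0.1015 0.122 ]
scene [0.5723 0.0342 0.102 ]
scene [0.5944 0.0929 0.09  ]
scene [0.5265 0.0774 0.102 ]
side [0.4904 0.0566 0.122 ]
side [0.5492 0.1185 0.122 ]
side [0.5597 0.0383 0.102 ]
side [0.5885 0.0986 0.09  ]
side [0.5208 0.0768 0.102 ]
```

```bash
python3 - <<'E'
from h import *
o=bot.get_obs();M=R.from_quat(o["tool_rot"]).as_matrix();print(M.round(4));t=np.array([.525,.077,.40])
print(M.T@(t-o["eef_pos"]), np.degrees(np.arctan2(M[1,2],M[0,2])))
E
```

```text
[[-5.000e-04 -9.477e-01  3.191e-01]
 [-1.500e-03  3.191e-01  9.477e-01]
 [-1.000e+00 -0.000e+00 -1.600e-03]]
[ 0.00444004 -0.47297981 -0.2592875 ] 71.39066805308163
```

Emit:
arm_command:
  moves: [0,-0.036,-0.02,0,0,0,-1,0,-0.036,-0.02,0,0,0,-1,0,-0.036,-0.02,0,0,0,-1,0,-0.036,-0.02,0,0,0,-1,0,-0.036,-0.02,0,0,0,-1,0,-0.036,-0.02,0,0,0,-1,0,-0.036,-0.02,0,0,0,-1,0,-0.036,-0.02,0,0,0,-1,0,-0.036,-0.02,0,0,0,-1,0,-0.036,-0.02,0,0,0,-1,0,-0.036,-0.02,0,0,0,-1,0,-0.036,-0.02,0,0,0,-1,0,-0.036,-0.02,0,0,0,-1]

```text
clock: 1.23
eef_pos: [0.5237, 0.0776, 0.3996]
tool_rot: [-0.417, 0.572, 0.419, 0.568]
ft_force: [0.6, 0.8, -0.2]
grip_width: 0.0854
```

Emit:
arm_command:
  moves: [0,0,0,0.12,0,0,-1,0,0,0,0.12,0,0,-1,0,0,0,0.12,0,0,-1,0,0,0,0.12,0,0,-1,0,0,0,0.12,0,0,-1,0,0,0,0.12,0,0,-1,0,0,0,0.12,0,0,-1,0,0,0,0.12,0,0,-1,0,0,0,0,0,0,-1,0,0,0,0,0,0,-1]

```text
clock: 2.07
eef_pos: [0.5295, 0.067, 0.393]
tool_rot: [-0.094, 0.706, 0.092, 0.696]
ft_force: [-1.0, 0.3, -0.0]
grip_width: 0.0855
```

```bash
python3 - <<'E'
from h import *
import cv2
o=bot.get_obs();im=bot.camera("wrist");cv2.imwrite("pics/w1.png",im[:,:,::-1])
M=R.from_quat(o["tool_rot"]).as_matrix();print(o["clock"],o["eef_pos"],o["joint_pos"],M.round(3),np.degrees(np.arctan2(M[1,2],M[0,2])),o["ft_force"])
E
```

```text
2.0667 [0.52954123 0.06700561 0.39295093] [ 0.12662185  0.3192581   0.0808812   1.34660782 -0.00309983  1.43297035] [[-0.014 -0.261  0.965]
 [-0.005  0.965  0.261]
 [-1.    -0.001 -0.014]] 15.152539503333001 [-1.0457112   0.29784464 -0.0490828 ]
```

View pics/w1.png

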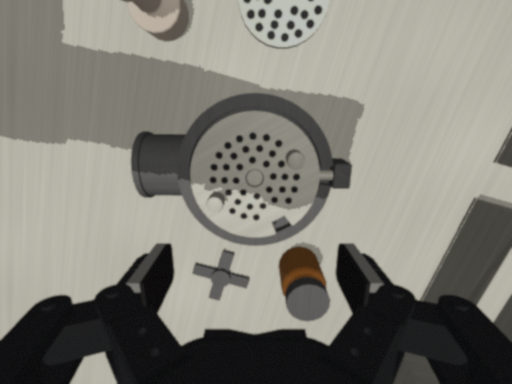

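```bash
python3 - <<'E'
import cv2
a=cv2.imread("pics/w1.png")[85:250,125:360]
cv2.imwrite("pics/c2.png",cv2.resize(a,None,fx=3.4,fy=3.4,interpolation=cv2.INTER_CUBIC))
E
```

```text
(no output)
```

View pics/c2.png

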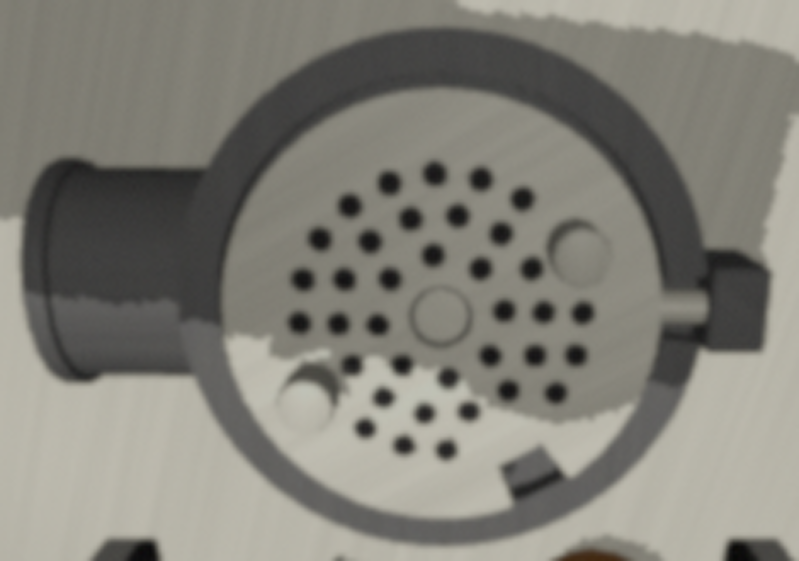

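```bash
python3 - <<'E'
from h import *
o=bot.get_obs();C=cam("wrist",o)
P={k:ray(C,125+u/3.4,85+v/3.4,z) for k,(u,v,z) in dict(a=(582,254,.122),b=(307,401,.122),c=(441,317,.1),notch=(532,474,.102),pin=(685,307,.09)).items()}
for k,p in P.items():
    d=(p-P['c'])[:2];print(k,p.round(4),np.hypot(*d).round(4),np.degrees(np.arctan2(d[1],d[0])).round(1))
d=(P['a']-P['b'])[:2];print(np.hypot(*d),np.degrees(np.arctan2(d[1],d[0])),(P['a']+P['b'])/2)
M=R.from_quat(o["tool_rot"]).as_matrix();print(M.T@(np.array([P['c'][0],P['c'][1],o['eef_pos'][2]])-o['eef_pos']))
E
```

```text
a [0.5527 0.1056 0.122 ] 0.0425 46.4
b [0.4936 0.0481 0.122 ] 0.04 -138.1
c [0.5234 0.0748 0.1   ] 0.0 0.0
notch [0.5619 0.0362 0.102 ] 0.0546 -45.1
pin [0.5922 0.0943 0.09  ] 0.0716 15.8
0.08240569317576152 44.21982992577599 [0.52313131 0.07683029 0.122     ]
[ 4.69011896e-05  9.09238828e-03 -3.87954658e-03]
```

```bash
cat > t.py <<'E'
from h import *
import sys
def go(x,y,z,ang):
    o=bot.get_obs();M=R.from_quat(o["tool_rot"]).as_matrix()
    a=np.radians(ang);zc=np.array([np.cos(a),np.sin(a),0]);xc=np.array([0,0,-1.]);T=np.c_[xc,np.cross(zc,xc),zc]
    print("t",o["clock"],"eef",o["eef_pos"].round(4),"jaw",np.degrees(np.arctan2(M[1,2],M[0,2])).round(2),"tilt",M[:2,0].round(4),"F",o["ft_force"].round(1),"w",o["grip_width"].round(4))
    print("dpos",(M.T@(np.array([x,y,z])-o["eef_pos"])).round(4),"rot",R.from_matrix(M.T@T).as_rotvec().round(4))
go(*map(float,sys.argv[1:]))
E
python3 t.py .5235 .0765 .38 5
```

```text
Traceback (most recent call last):
  File "t.py", line 8, in <module>
    go(*map(float,sys.argv[1:]))
    ~~^^^^^^^^^^^^^^^^^^^^^^^^^^
  File "t.py", line 6, in go
    print("t",o["clock"],"eef",o["eef_pos"].round(4),"jaw",np.degrees(np.arctan2(M[1,2],M[0,2])).round(2),"tilt",M[:2,0].round(4),"F",o["ft_force"].round(1),"w",o["grip_width"].round(4))
                                                                                                                                                                 ^^^^^^^^^^^^^^^^^^^^^
AttributeError: 'float' object has no attribute 'round'
```

```bash
sed -i 's/o\["grip_width"\].round(4)/round(o["grip_width"],4)/' t.py
python3 t.py .5235 .0765 .38 5
```

```text
t 2.1167 eef [0.5295 0.067  0.3929] jaw 15.15 tilt [-0.0138 -0.0049] F [-0.1 -0.3 -1. ] w 0.0856
dpos [ 0.013   0.0107 -0.0031] rot [ 0.1771 -0.0145  0.0024]
```

Emit:
arm_command:
  moves: [0.002,0,0,0.09,-0.008,0,-0.6,0.002,0,0,0.09,-0.008,0,-0.6,0,0.005,0,0,0,0,-0.6,0,0.005,0,0,0,0,-0.6,0,0,0,0,0,0,-0.6,0,0,0,0,0,0,-0.6]

```text
clock: 2.62
eef_pos: [0.5284, 0.0782, 0.3884]
tool_rot: [-0.034, 0.706, 0.032, 0.707]
ft_force: [-1.2, 0.1, -0.2]
grip_width: 0.0684
```

```bash
python3 t.py .5235 .0765 .38 5
```

```text
t 2.6167 eef [0.5284 0.0782 0.3884] jaw 5.34 tilt [ 0.001  -0.0019] F [-1.2  0.1 -0.2] w 0.0684
dpos [ 0.0084 -0.0012 -0.005 ] rot [0.0059 0.0008 0.002 ]
```

Emit:
arm_command:
  moves: [0.02,-0.001,-0.005,0,0,0,-0.6,0.02,0,0,0,0,0,-0.6,0.02,0,0,0,0,0,-0.6,0.02,0,0,0,0,0,-0.6,0,0,0,0,0,0,-0.6,0,0,0,0,0,0,-0.6]

```text
clock: 3.12
eef_pos: [0.5247, 0.0778, 0.3086]
tool_rot: [-0.037, 0.704, 0.036, 0.709]
ft_force: [0.3, -0.1, 0.5]
grip_width: 0.0684
```

```bash
python3 t.py .5235 .0765 .30 5; python3 - <<'E'
from h import *
import cv2
w=bot.camera("wrist")[:,:,::-1];s=bot.camera("side")[150:260,180:330,::-1];c=bot.camera("scene")[130:240,200:350,::-1]
cv2.imwrite("pics/w2.png",w)
cv2.imwrite("pics/s2.png",np.vstack([cv2.resize(x,None,fx=2.7*1,fy=2.7,interpolation=2) for x in (s,c)]))
E
```

```text
t 3.1167 eef [0.5247 0.0778 0.3086] jaw 5.98 tilt [ 0.0072 -0.0013] F [ 0.3 -0.1  0.5] w 0.0684
dpos [ 0.0086 -0.0012 -0.0014] rot [0.0172 0.007  0.0019]
```

View pics/w2.png

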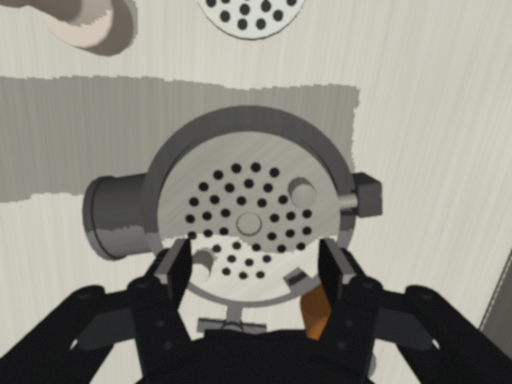

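View pics/s2.png

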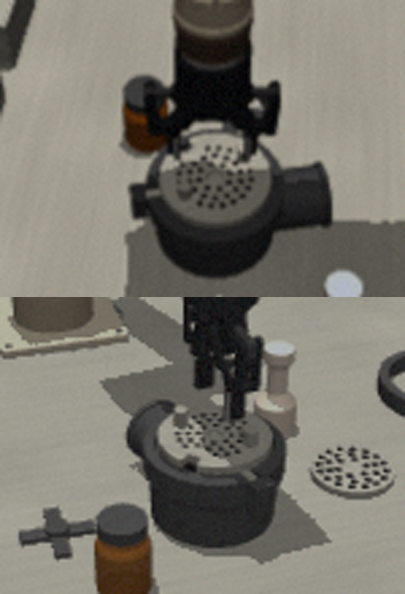

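```bash
python3 - <<'E'
from h import *
o=bot.get_obs();C=cam("wrist",o)
print(ray(C,249,223.5,.1), ray(C,302.5,190,.122),ray(C,201,266,.122))
M=R.from_quat(o["tool_rot"]).as_matrix()
for x in (.155,.16,.165,.17,.173):
    print(x,[np.round(proj(C,o["eef_pos"]+M@np.array([x,y,s])),1) for s in(-.034,.034) for y in (-.011,.011)])
E
```

```text
[0.52405968 0.07465365 0.1       ] [0.55260084 0.10837942 0.122     ] [0.49565435 0.05163843 0.122     ]
0.155 [array([187.8, 280. ]), array([184.7, 241.3]), array([319.5, 280. ]), array([322.6, 241.4])]
0.16 [array([190. , 274.5]), array([187.1, 236.9]), array([317.4, 274.5]), array([320.3, 236.9])]
0.165 [array([192. , 269.3]), array([189.3, 232.7]), array([315.4, 269.4]), array([318.1, 232.8])]
0.17 [array([193.9, 264.5]), array([191.3, 228.8]), array([313.6, 264.5]), array([316.1, 228.9])]
0.173 [array([194.9, 261.7]), array([192.5, 226.6]), array([312.5, 261.8]), array([315. , 226.7])]
```

Emit:
arm_command:
  moves: [0.013,-0.001,-0.001,0.01,0.007,0.002,-0.6,0.013,0,0,0,0,0,-0.6,0.012,0,0,0,0,0,-0.6,0,0,0,0,0,0,-0.6,0,0,0,0,0,0,-0.6]

```text
clock: 3.68
eef_pos: [0.5268, 0.0768, 0.2742]
tool_rot: [-0.032, 0.702, 0.033, 0.711]
ft_force: [-0.5, -0.2, -0.3]
grip_width: 0.0684
```

```bash
python3 t.py .524 .0768 .27 5; python3 - <<'E'
from h import *
import cv2
w=bot.camera("wrist")[:,:,::-1];s=bot.camera("side")[150:260,180:330,::-1];c=bot.camera("scene")[130:240,200:350,::-1]
cv2.imwrite("pics/w3.png",w)
cv2.imwrite("pics/s3.png",np.vstack([cv2.resize(x,None,fx=2.7*1,fy=2.7,interpolation=2) for x in (s,c)]))
E
```

```text
t 3.6833 eef [0.5268 0.0768 0.2742] jaw 5.29 tilt [0.0122 0.0022] F [-0.5 -0.2 -0.3] w 0.0684
dpos [ 0.0042  0.0002 -0.0028] rot [ 0.0051  0.0123 -0.0011]
```

View pics/w3.png

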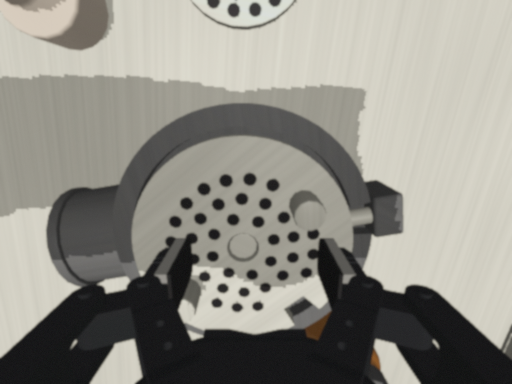

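View pics/s3.png

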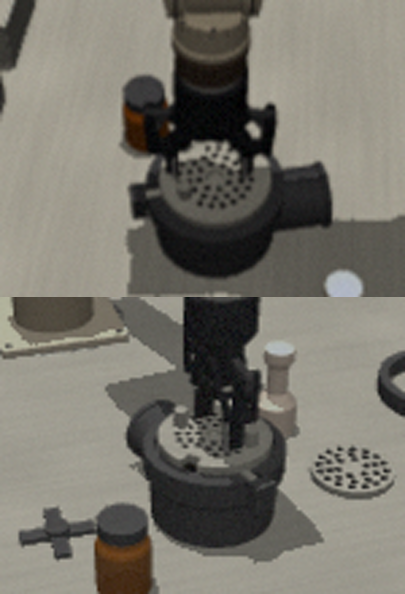

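Emit:
arm_command:
  moves: [0.002,0,-0.003,0,0.012,0,-0.6,0.003,0,0,0,0,0,-0.6,0,0,0,-0.05,0,0,-0.6,0,0,0,-0.05,0,0,-0.6,0,0,0,-0.05,0,0,-0.6,0,0,0,0,0,0,-0.6]

```text
clock: 4.33
eef_pos: [0.5244, 0.0767, 0.2715]
tool_rot: [-0.087, 0.7, 0.088, 0.703]
ft_force: [0.1, -0.4, -0.2]
grip_width: 0.0681
```

```bash
python3 t.py .524 .0768 .27 77
```

```text
t 4.3333 eef [0.5244 0.0767 0.2715] jaw 14.27 tilt [0.004  0.0018] F [ 0.1 -0.4 -0.2] w 0.0681
dpos [ 0.0015  0.0002 -0.0004] rot [-1.0948  0.0043  0.0017]
```

Emit:
arm_command:
  moves: [0,0,0,-0.05,0,0,-0.6,0,0,0,-0.05,0,0,-0.6,0,0,0,-0.05,0,0,-0.6,0,0,0,-0.05,0,0,-0.6,0,0,0,-0.05,0,0,-0.6,0,0,0,-0.05,0,0,-0.6]

```text
clock: 4.83
eef_pos: [0.5242, 0.0769, 0.2716]
tool_rot: [-0.192, 0.679, 0.194, 0.682]
ft_force: [0.5, 0.6, -0.4]
grip_width: 0.0686
```

```bash
python3 t.py .524 .0768 .27 77;  python3 - <<'E'
from h import *
import cv2
cv2.imwrite("pics/w4.png",bot.camera("wrist")[:,:,::-1])
E
```

```text
t 4.8333 eef [0.5242 0.0769 0.2716] jaw 31.68 tilt [0.004  0.0029] F [ 0.5  0.6 -0.4] w 0.0686
dpos [ 0.0016 -0.     -0.0002] rot [-0.7911  0.0048  0.0016]
```

View pics/w4.png

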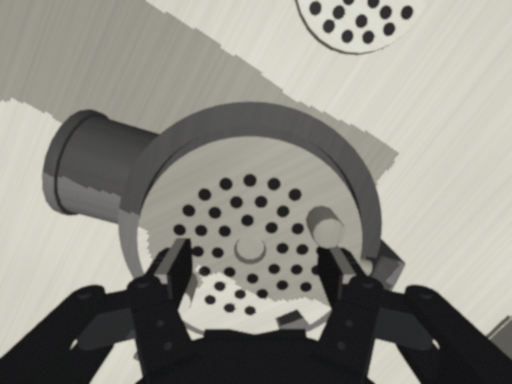

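Emit:
arm_command:
  moves: [0.001,0,0,-0.05,0,0,-0.6,0,0,0,-0.05,0,0,-0.6,0,0,0,-0.05,0,0,-0.6,0,0,0,-0.05,0,0,-0.6,0,0,0,-0.05,0,0,-0.6,0,0,0,-0.05,0,0,-0.6,0,0,0,-0.05,0,0,-0.6,0,0,0,-0.05,0,0,-0.6,0,0,0,-0.05,0,0,-0.6,0,0,0,-0.05,0,0,-0.6,0,0,0,-0.05,0,0,-0.6,0,0,0,0,0,0,-0.6]

```text
clock: 5.88
eef_pos: [0.5237, 0.0778, 0.2713]
tool_rot: [-0.369, 0.6, 0.371, 0.605]
ft_force: [0.6, 0.0, -0.0]
grip_width: 0.0685
```

```bash
python3 t.py .524 .0768 .27 77;  python3 - <<'E'
from h import *
import cv2
o=bot.get_obs()
cv2.imwrite("pics/w5.png",bot.camera("wrist")[:,:,::-1])
c=bot.camera("scene")[130:240,200:350,::-1]
cv2.imwrite("pics/c5.png",cv2.resize(c,None,fx=5,fy=5,interpolation=2))
E
```

```text
t 5.8833 eef [0.5237 0.0778 0.2713] jaw 63.16 tilt [0.004  0.0063] F [ 0.6  0.  -0. ] w 0.0685
dpos [ 0.0013 -0.0007 -0.0008] rot [-0.2415  0.0073  0.0017]
```

View pics/w5.png

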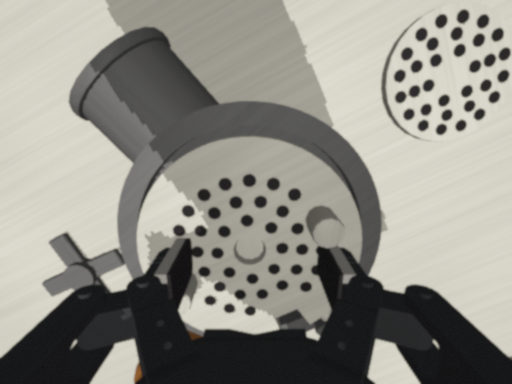

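View pics/c5.png

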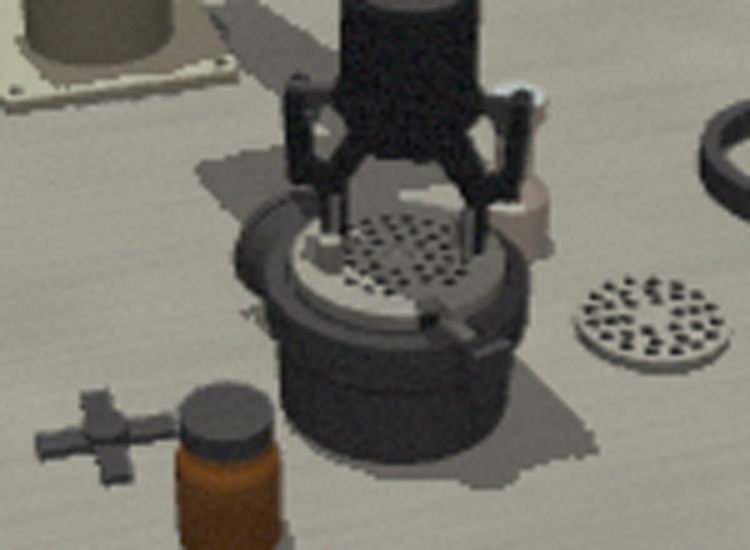

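```bash
python3 - <<'E'
import cv2
a=cv2.imread("pics/w5.png")[160:345,180:400]
cv2.imwrite("pics/c6.png",cv2.resize(a,None,fx=3.5,fy=3.2,interpolation=2))
E
cat > m.py <<'E'
from h import *
import sys
f=list(map(float,sys.argv[1:5]));o=bot.get_obs();C=cam("wrist",o)
a=ray(C,f[0],f[1],.122);c=ray(C,f[2],f[3],.1);c2=np.array([.524,.0768])
for q in(c[:2],c2):
    d=a[:2]-q;print(q,np.hypot(*d),"notch ang",np.degrees(np.arctan2(d[1],d[0]))-90)
E
python3 m.py 327 233.5 250 246
```

```text
[0.52276663 0.07590947] 0.04041647114155336 notch ang -0.7199809462021278
[0.524  0.0768] 0.03952941222581139 notch ang 1.0516425627128427
```

View pics/c6.png

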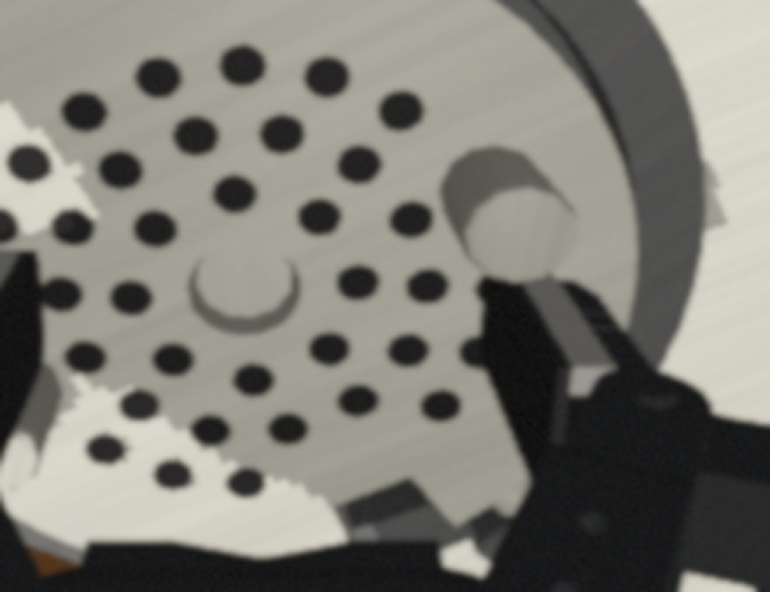

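Emit:
arm_command:
  moves: [0,0,-0.001,-0.05,0.007,0.002,-0.6,0,0,0,-0.05,0,0,-0.6,0,0,0,-0.05,0,0,-0.6,0,0,0,-0.05,0,0,-0.6,0,0,0,0,0,0,-0.6]

```text
clock: 6.4
eef_pos: [0.5235, 0.0774, 0.2715]
tool_rot: [-0.427, 0.563, 0.429, 0.564]
ft_force: [-0.6, 0.3, -0.7]
grip_width: 0.0686
```

```bash
python3 t.py .524 .0768 .27 79;  python3 - <<'E'
from h import *
import cv2
o=bot.get_obs()
cv2.imwrite("pics/w7.png",bot.camera("wrist")[:,:,::-1])
c=bot.camera("scene")[160:240,235:325,::-1]
s=bot.camera("side")[180:250,215:305,::-1]
cv2.imwrite("pics/c7.png",np.vstack([cv2.resize(x,(540,290),interpolation=2) for x in(c,s)]))
E
```

```text
t 6.4 eef [0.5235 0.0774 0.2715] jaw 74.45 tilt [-0.0003  0.0026] F [-0.6  0.3 -0.7] w 0.0686
dpos [ 0.0015 -0.0007 -0.0004] rot [-0.0794  0.0025 -0.0008]
```

View pics/w7.png

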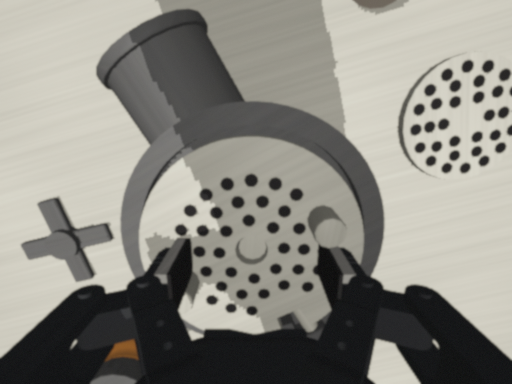

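View pics/c7.png

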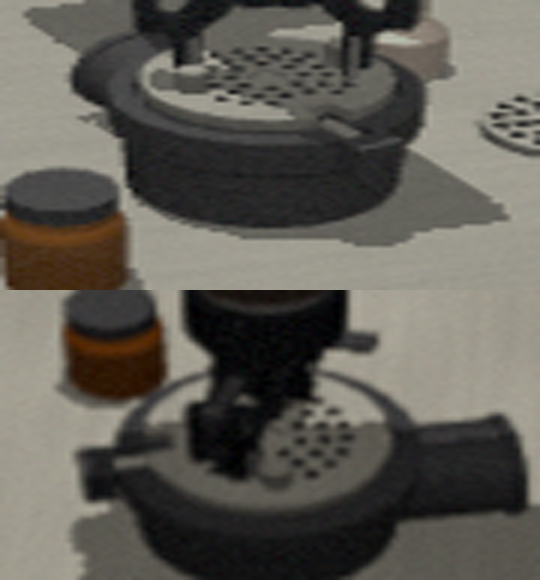

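Emit:
arm_command:
  moves: [0,0,0,-0.035,0,0,-0.6,0,0,0,-0.035,0,0,-0.6,0,0,0,0,0,0,-0.6]

```text
clock: 6.8
eef_pos: [0.5234, 0.0774, 0.2716]
tool_rot: [-0.445, 0.548, 0.447, 0.549]
ft_force: [-0.6, 0.1, -0.1]
grip_width: 0.0682
```

```bash
python3 t.py .524 .0768 .27 79;  python3 - <<'E'
from h import *
import cv2
c=bot.camera("scene")[160:240,235:325,::-1]
w=bot.camera("wrist")[:,:,::-1];cv2.imwrite("pics/w8.png",w)
cv2.imwrite("pics/c8.png",np.vstack([cv2.resize(x,(600,h),interpolation=2) for x,h in((c,290),(w[200:345,180:400],300))]))
# neck from w1 pose
o=dict(eef_pos=np.array([0.52954123,0.06700561,0.39295093]),tool_rot=np.array([-.094,.706,.092,.696]));o["tool_rot"]/=np.linalg.norm(o["tool_rot"])
C=cam("wrist",o)
for z in(.03,.045,.06):
    p=ray(C,125+45/3.4,85+270/3.4,z);d=np.array([.524,.0768])-p[:2];print(p,np.hypot(*d),np.degrees(np.arctan2(d[1],d[0])))
E
```

```text
t 6.8 eef [0.5234 0.0774 0.2716] jaw 78.27 tilt [-0.0003  0.003 ] F [-0.6  0.1 -0.1] w 0.0682
dpos [ 0.0016 -0.0007 -0.0004] rot [-0.0128  0.0029 -0.0008]
[0.38431935 0.03748958 0.03      ] 0.1451068361842864 15.718230074481514
[0.38993651 0.04201668 0.045     ] 0.13850234235422065 14.544913354361768
[0.39555367 0.04654378 0.06      ] 0.13196172959688587 13.254700146721882
```

View pics/c8.png

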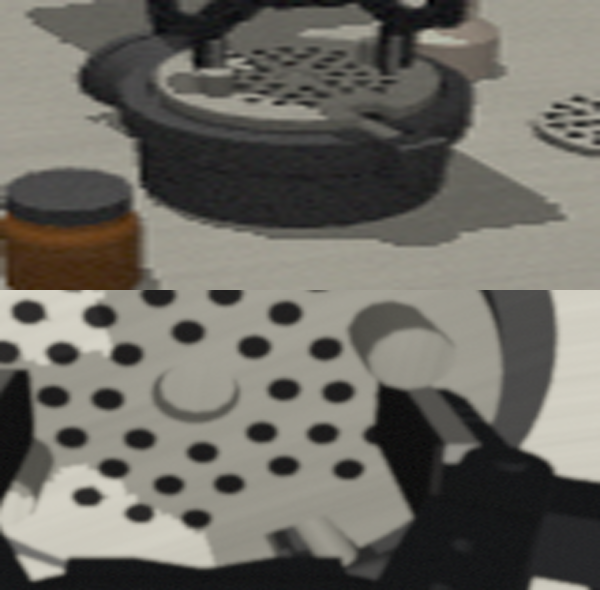

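Emit:
arm_command:
  moves: [0,0,0,0.04,0,0,-0.6,-0.025,0,0,0,0,0,-0.6,-0.025,0,0,0,0,0,-0.6,-0.025,0,0,0,0,0,-0.6,-0.025,0,0,0,0,0,-0.6,0,0,0,0,0,0,-0.6]

```text
clock: 7.4
eef_pos: [0.5227, 0.0767, 0.3732]
tool_rot: [-0.43, 0.561, 0.434, 0.558]
ft_force: [1.2, 0.5, 1.2]
grip_width: 0.0681
```

```bash
python3 t.py .524 .0768 .27 76;  python3 - <<'E'
from h import *
import cv2
w=bot.camera("wrist")[:,:,::-1];cv2.imwrite("pics/w9.png",w)
cv2.imwrite("pics/c9.png",cv2.resize(w[95:285,150:360],None,fx=3.1,fy=3.1,interpolation=2))
E
```

```text
t 7.4 eef [0.5227 0.0767 0.3732] jaw 75.32 tilt [-0.0064  0.0011] F [1.2 0.5 1.2] w 0.0681
dpos [ 0.1032 -0.0019  0.0004] rot [-0.0119 -0.0006 -0.0065]
```

View pics/c9.png

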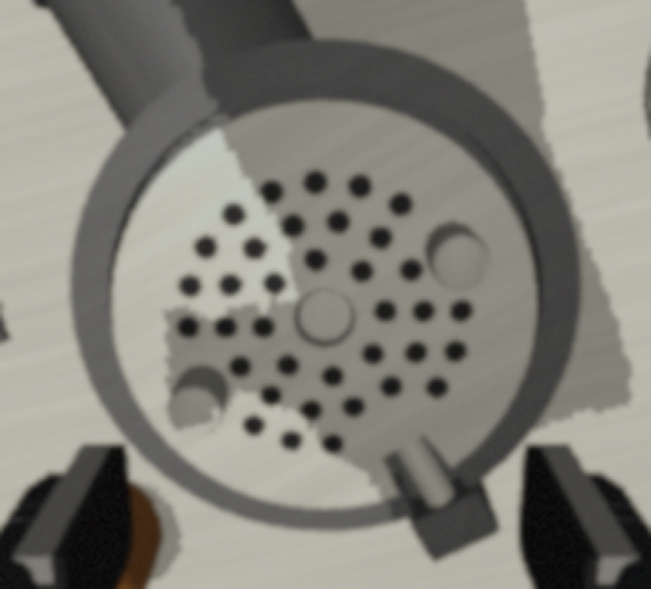

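```bash
python3 - <<'E'
from h import *
o=bot.get_obs();C=cam("wrist",o)
f=lambda u,v,z:ray(C,150+u/3.1,95+v/3.1,z)
a=f(460,260,.122);b=f(195,404,.122);c=f(325,316,.1)
ang=lambda d:np.degrees(np.arctan2(d[1],d[0]))
print(a,b,c,"studs mid",(a+b)/2,ang(a-b)-90)
for p in((412,448),(425,472),(440,497)):
    q=f(*p,.09)
    for cc in(c,(a+b)/2): print(q,np.hypot(*(q-cc)[:2]),ang(q-cc))
# notch edges at plate top
for p in((386,460),(428,437),(404,495),(407,448)):
    q=f(*p,.102);print("n",q,np.hypot(*(q-c)[:2]),ang(q-c),ang(q-(a+b)/2))
E
python3 - <<'E'
import cv2
w=cv2.imread("pics/w9.png")[215:285,255:325]
cv2.imwrite("pics/c10.png",cv2.resize(w,None,fx=8,fy=8,interpolation=2))
E
```

```text
[0.50937704 0.1151864  0.122     ] [0.5306808  0.03641864 0.122     ] [0.52176925 0.07556726 0.1       ] studs mid [0.52002892 0.07580252 0.122     ] 15.134296466896473
[0.57433409 0.0905258  0.09      ] 0.05465181393355016 15.884929748073375
[0.57433409 0.0905258  0.09      ] 0.05626568335479955 15.169432389758466
[0.58363499 0.09267117 0.09      ] 0.06418655376915992 15.454424334742432
[0.58363499 0.09267117 0.09      ] 0.06580489274684324 14.853198419978192
[0.59361636 0.09540414 0.09      ] 0.07453528927114636 15.434751511679538
[0.59361636 0.09540414 0.09      ] 0.07615336788073422 14.915645734093818
n [0.57032763 0.08213009 0.102     ] 0.04899986592682885 7.697073266168164 7.170129092877577
n [0.5660834  0.09621077 0.102     ] 0.04888658250387362 24.97820136713635 23.89969704475636
n [0.58330299 0.0847383  0.102     ] 0.06221341500406451 8.477014137162179 8.038350571599947
n [0.56803447 0.08923763 0.102     ] 0.04824260567372677 16.461265623434702 15.635111590299694
```

View pics/c10.png

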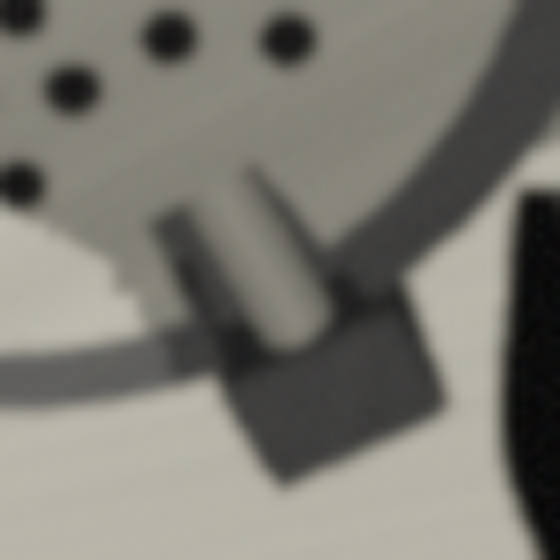

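Emit:
arm_command:
  moves: [0.02,0,0,0,0,-0.006,-0.6,0.025,0,0,0,0,0,-0.6,0.025,0,0,0,0,0,-0.6,0.02,0,0,0,0,0,-0.6,0.01,0,0,0,0,0,-0.6,0,0,0,0,0,0,-0.6]

```text
clock: 7.95
eef_pos: [0.5222, 0.0765, 0.2664]
tool_rot: [-0.431, 0.56, 0.43, 0.562]
ft_force: [1.6, 0.8, 6.3]
grip_width: 0.0682
```

```bash
python3 t.py .5235 .0768 .262 76
```

```text
t 7.95 eef [0.5222 0.0765 0.2664] jaw 75.0 tilt [ 0.0027 -0.0004] F [1.6 0.8 6.3] w 0.0682
dpos [ 0.0044 -0.0012  0.0006] rot [-0.0175  0.0003  0.0027]
```

Emit:
arm_command:
  moves: [0.002,0,0,0,0,0,-0.6,0.002,0,0,0,0,0,-0.6,0.002,0,0,0,0,0,-0.6]

```text
clock: 8.2
eef_pos: [0.5222, 0.0766, 0.2617]
tool_rot: [-0.431, 0.56, 0.429, 0.562]
ft_force: [-1.8, -0.1, 7.3]
grip_width: 0.0686
```

```bash
python3 t.py .5235 .0768 .2545 76
```

```text
t 8.2 eef [0.5222 0.0766 0.2617] jaw 74.93 tilt [ 0.0032 -0.0004] F [-1.8 -0.1  7.3] w 0.0686
dpos [ 0.0073 -0.0012  0.0006] rot [-0.0187  0.0004  0.0032]
```

Sinking at a steady ~7 N, as the seal should.

Emit:
arm_command:
  moves: [0.002,0,0,0,0,0,-0.6,0.002,0,0,0,0,0,-0.6,0.002,0,0,0,0,0,-0.6,0.002,0,0,0,0,0,-0.6]

```text
clock: 8.53
eef_pos: [0.5218, 0.0766, 0.2581]
tool_rot: [-0.431, 0.56, 0.428, 0.563]
ft_force: [-1.5, -0.1, 7.5]
grip_width: 0.0683
```

Emit:
arm_command:
  moves: [0.002,0,0,0,0,0,-0.6,0.002,0,0,0,0,0,-0.6]

```text
clock: 8.7
eef_pos: [0.5216, 0.0766, 0.2565]
tool_rot: [-0.431, 0.56, 0.428, 0.564]
ft_force: [-2.1, 0.1, 6.0]
grip_width: 0.068
```

Emit:
arm_command:
  moves: [0.003,0,0,0,0,0,-0.6,0.003,0,0,0,0,0,-0.6]

```text
clock: 8.87
eef_pos: [0.5212, 0.0766, 0.2561]
tool_rot: [-0.432, 0.559, 0.427, 0.564]
ft_force: [-7.0, -0.7, 22.3]
grip_width: 0.0687
```

Emit:
arm_command:
  moves: [0.003,0,0,0,0,0,-0.6,0.003,0,0,0,0,0,-0.6]

```text
clock: 9.03
eef_pos: [0.5207, 0.0766, 0.2561]
tool_rot: [-0.432, 0.559, 0.426, 0.566]
ft_force: [-6.6, -0.2, 18.2]
grip_width: 0.0685
```

Emit:
arm_command:
  moves: [-0.01,0,0,0,0,0,-0.6,-0.025,0,0,0,0,0,-0.6,-0.03,0,0,0,0,0,-0.6,-0.03,0,0,0,0,0,-0.6,-0.03,0,0,0,0,0,-0.6,0,0,0,0,0,0,-0.6]

```text
clock: 9.53
eef_pos: [0.5163, 0.0765, 0.3864]
tool_rot: [-0.43, 0.562, 0.426, 0.564]
ft_force: [0.8, -0.5, 0.5]
grip_width: 0.0681
```

```bash
python3 t.py .5235 .0768 .27 76;  python3 - <<'E'
from h import *
import cv2
w=bot.camera("wrist")[:,:,::-1];cv2.imwrite("pics/w11.png",w)
s=bot.camera("scene")[:,:,::-1];cv2.imwrite("pics/sc11.png",s)
cv2.imwrite("pics/c11.png",cv2.resize(w[85:275,150:360],None,fx=3.1,fy=3.1,interpolation=2))
cv2.imwrite("pics/c12.png",cv2.resize(s[160:230,235:325],None,fx=8,fy=8,interpolation=2))
E
```

```text
t 9.5333 eef [0.5163 0.0765 0.3864] jaw 74.48 tilt [ 0.0058 -0.0025] F [ 0.8 -0.5  0.5] w 0.0681
dpos [ 0.1164 -0.0061  0.0023] rot [-0.0265 -0.0009  0.0063]
```

View pics/c11.png

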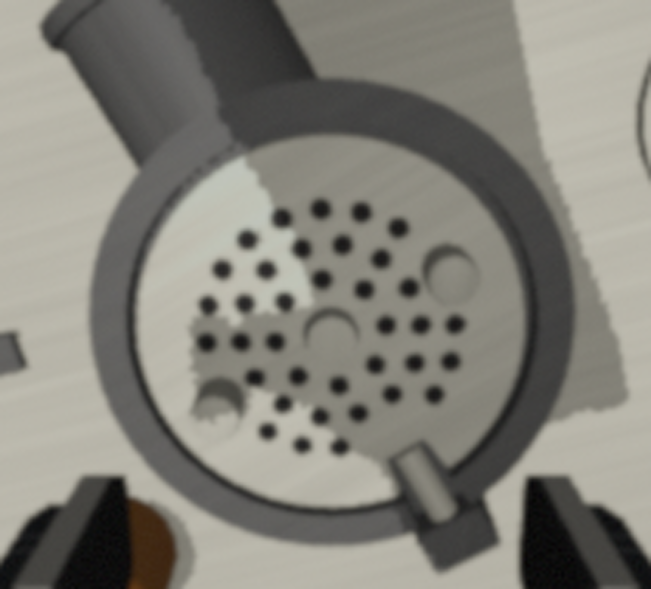

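View pics/c12.png

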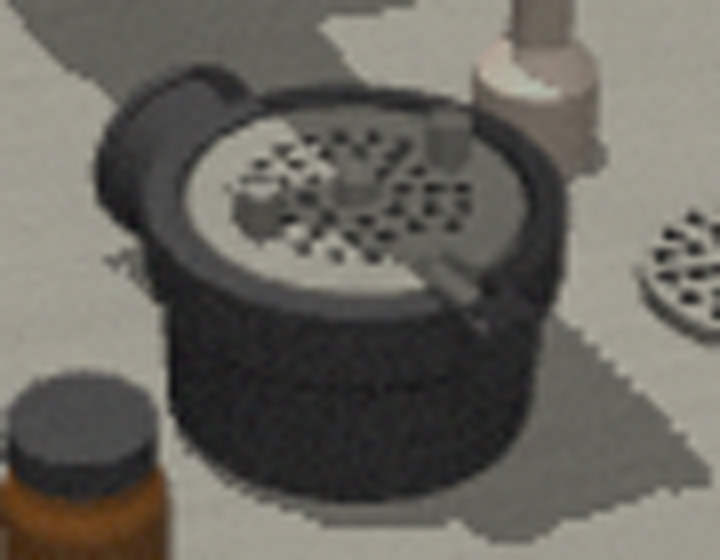

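Emit:
arm_command:
  moves: [0,0,0,0.11,0,0,-0.6,0,0,0,0.11,0,0,-0.6,0,0,0,0.11,0,0,-0.6,0,0,0,0.11,0,0,-0.6,0,0,0,0.11,0,0,-0.6,0,0,0,0.11,0,0,-0.6,0,0,0,0.11,0,0,-0.6,0,0,0,0.11,0,0,-0.6,0,0,0,0.11,0,0,-0.6,0,0,0,0.11,0,0,-0.6,0,0,0,0.11,0,0,-0.6,0,0,0,0.11,0,0,-0.6,0,0,0,0.11,0,0,-0.6,0,0,0,0.11,0,0,-0.6,0,0,0,0.11,0,0,-0.6,0,0,0,0.11,0,0,-0.6,0,0,0,0,0,0,-0.6]

```text
clock: 11.05
eef_pos: [0.5043, 0.0745, 0.3483]
tool_rot: [0.183, 0.7, -0.204, 0.659]
ft_force: [0.3, 0.0, 0.2]
grip_width: 0.068
```

```bash
python3 t.py .5235 .0768 .28 -28;  python3 - <<'E'
from h import *
import cv2
w=bot.camera("wrist")[:,:,::-1];cv2.imwrite("pics/w13.png",w)
E
```

```text
t 11.05 eef [0.5043 0.0745 0.3483] jaw -31.85 tilt [-0.0647 -0.0132] F [0.3 0.  0.2] w 0.068
dpos [0.0669 0.0151 0.0184] rot [-0.0662 -0.0496  0.0437]
```

View pics/w13.png

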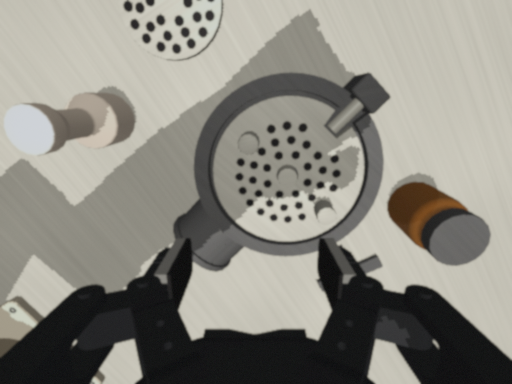

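```bash
python3 - <<'E'
from h import *
o=bot.get_obs();C=cam("wrist",o)
for p in ((100,118,.0),(30,128,.12),(460,240,.09),(287,174,.1)):print(ray(C,*p))
E
```

```text
[0.36800018 0.21491957 0.        ]
[0.38586529 0.20640746 0.12      ]
[ 0.62296347 -0.05366635  0.09      ]
[0.52381639 0.078232   0.1       ]
```

Emit:
arm_command:
  moves: [0,0.005,0.006,-0.022,-0.017,0.015,-0.6,0,0.005,0.006,-0.022,-0.017,0.015,-0.6,0,0.005,0.006,-0.022,-0.017,0.015,-0.6,0,0,0,0,0,0,-0.6]

```text
clock: 11.43
eef_pos: [0.5283, 0.0786, 0.3435]
tool_rot: [0.165, 0.687, -0.164, 0.688]
ft_force: [-0.2, 0.4, 0.5]
grip_width: 0.0682
```

```bash
python3 t.py .5235 .0768 .28 -28
```

```text
t 11.4333 eef [0.5283 0.0786 0.3435] jaw -26.89 tilt [0.0014 0.0011] F [-0.2  0.4  0.5] w 0.0682
dpos [ 0.0635 -0.0039 -0.0035] rot [ 0.0194  0.0007 -0.0016]
```

Emit:
arm_command:
  moves: [0.02,-0.004,-0.004,0,0,0,-0.6,0.025,0,0,0,0,0,-0.6,0.02,0,0,0,0,0,-0.6,0.012,0,0,0,0,0,-0.6,0,0,0,0,0,0,-0.6]

```text
clock: 11.85
eef_pos: [0.5238, 0.0769, 0.2639]
tool_rot: [0.162, 0.687, -0.16, 0.69]
ft_force: [-0.0, -0.4, 0.3]
grip_width: 0.0685
```

```bash
python3 t.py .5235 .0768 .256 -28
```

```text
t 11.85 eef [0.5238 0.0769 0.2639] jaw -26.38 tilt [0.0051 0.0015] F [-0.  -0.4  0.3] w 0.0685
dpos [ 0.0079 -0.0003 -0.0003] rot [ 0.0282  0.0039 -0.0036]
```

Emit:
arm_command:
  moves: [0.003,0,0,0,0.004,-0.003,-0.6,0.003,0,0,0,0,0,-0.6,0.002,0,0,0,0,0,-0.6]

```text
clock: 12.1
eef_pos: [0.524, 0.0769, 0.2562]
tool_rot: [0.161, 0.689, -0.161, 0.688]
ft_force: [-6.4, -0.7, 18.4]
grip_width: 0.0686
```

Emit:
arm_command:
  moves: [0.003,0,0,0,0,0,-0.6,0.003,0,0,0,0,0,-0.6,0.003,0,0,0,0,0,-0.6]

```text
clock: 12.35
eef_pos: [0.5234, 0.0768, 0.2562]
tool_rot: [0.161, 0.688, -0.16, 0.69]
ft_force: [-6.5, -1.5, 14.9]
grip_width: 0.0684
```

Emit:
arm_command:
  moves: [0.004,0,0,0,0,0,-0.6,0.004,0,0,0,0,0,-0.6]

```text
clock: 12.52
eef_pos: [0.5228, 0.0767, 0.2562]
tool_rot: [0.161, 0.687, -0.158, 0.691]
ft_force: [-8.7, -1.9, 22.9]
grip_width: 0.0685
```

Emit:
arm_command:
  moves: [-0.01,0,0,0,0,0,-0.6,-0.025,0,0,0,0,0,-0.6,-0.035,0,0,0,0,0,-0.6,-0.035,0,0,0,0,0,-0.6,-0.035,0,0,0,0,0,-0.6,0,0,0,0,0,0,-0.6,0,0,0,0,0,0,-0.6]

```text
clock: 13.1
eef_pos: [0.521, 0.0761, 0.4102]
tool_rot: [0.162, 0.683, -0.156, 0.695]
ft_force: [0.0, -0.1, -0.8]
grip_width: 0.0684
```

```bash
python3 t.py .5235 .0768 .28 -28;  python3 - <<'E'
from h import *
import cv2
w=bot.camera("wrist")[:,:,::-1];cv2.imwrite("pics/w14.png",w)
s=bot.camera("side")[:,:,::-1]
cv2.imwrite("pics/c14.png",np.hstack([cv2.resize(w[70:290,170:400],(400,383),interpolation=2),cv2.resize(s[180:260,215:305],(390,383),interpolation=2)]))
E
```

```text
t 13.1 eef [0.521  0.0761 0.4102] jaw -25.98 tilt [0.0182 0.0042] F [ 0.  -0.1 -0.8] w 0.0684
dpos [1.303e-01 2.000e-04 1.000e-04] rot [ 0.0353  0.0143 -0.012 ]
```

View pics/c14.png

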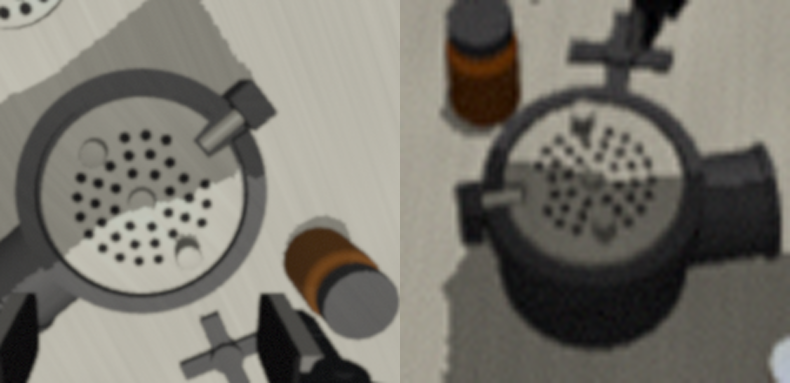

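Both views show the plate inside the rim and level with it. The notch straddles the pin and the bystanders are undisturbed.

```bash
python3 -c "
from workcell import bot
print(bot.job_done())"
```

```text
the job is handed in; nothing more can be done
None
```

The plate is turned so its notch sits over the pin and pressed home; I handed the job in at about 13 s.

- **Turning:** I set the part-open fingers beside the two studs and turned the tool about the head's axis. That moved the plate about 60° anticlockwise. Before pressing, the camera put the notch at about 15.1° and the pin at about 15.4°, well inside the roughly 3.6° of play.
- **Pressing:** The plate sank at a steady 6–7.5 N. It stopped hard with the tool centre at a height of 256.1 mm, under about 20 N.
- **Checks:** A second press on a roughly perpendicular diagonal stopped at 256.2 mm, so the plate is level and on its seat. The last wrist and side pictures show it flush inside the rim, with the notch round the pin. The jar and the cross blade beside the head look unmoved; I did not measure any of the bystanders.
- **Less certain:** From first firm contact I measured only about 10.5 mm of the 12 mm travel, because the first millimetre or so happened during the approach. So I judged it fully home by the hard stop, the repeat press and the pictures. The first positions from the scene and side cameras disagreed by up to about 15 mm at the studs, so I used the wrist camera instead.

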